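# Clamp the rivet jar and twist off its tight cap

### The job

Open the glass rivet jar that stands between the jaws of the grey jar clamp. First swing the clamp's red-knobbed lever round to the 60 degree position (the long red line on the plate, not well past it, which would crack the glass) so that the jaws brace the jar; then take the orange cap, twist it anticlockwise and stop turning as soon as its lugs come free, lift it straight up without pulling up or turning the jar, and finish still holding the cap level and steady just above the jar's mouth, with a gap of about 15 mm. Leave the lever at the mark and everything else on the bench where it is.

Things in the scene. Friction and masses are not known exactly. Their poses are not given: they have to be found in the camera images.
- clamp: Jar clamp fixed on the bench: grey plate 15 mm thick, x -90 to +45, y -195 to +85 mm, two blue V-jaws with black rubber faces, tops 63 mm above the bench. Origin on the bench under the jar's seat, z up; y runs from the lever end to the fixed jaw; the moving jaw closes along +y.
- clamp_lever (a joint): Lever angle, rad, 0 to 1.6: 0 points along the clamp's -x; grows anticlockwise from above, towards the clamp's -y. Starts 0 to 0.2; long red line on the plate at 1.047 (60 deg), short white ticks every 15 deg. 12 mm of jaw per rad; sprung pad meets the jar near 0.75, presses about 20 N at the mark. Friction 0.45 N m (7 N at the knob) keeps it where left.
- lever_pivot (a point): The lever's upright pivot axis, on the clamp at x 0, y -105 mm, 35 mm above the bench.
- lever_knob (a point): Grip centre of the lever's red upright round knob, 22 mm in diameter, 36 mm tall, 65 mm from the pivot axis; this point is 70 mm above the bench, the knob's top 88 mm, its underside 52 mm, the steel lever's upper face 41 mm. Moves round with the lever.
- jar: Loose round glass jar of brass rivets, 0.35 kg, body 60 mm across, neck 40 mm, rim 84 mm above its bottom. Origin: centre of its bottom, 15 mm above the bench; z up. Neck lugs 90 deg wide at its +x and -x, 70 to 74 mm up. Closing the jaws pushes it up to 5 mm along the clamp's +y onto the seat axis. Unclamped it turns along with the cap.
- jar_rim (a point): Centre of the jar's mouth, level with its rim, 84 mm above the jar's bottom.
- jar_side (a point): Point on the jar's outer wall at its +x, 40 mm above its bottom.
- cap: Orange ribbed cap, white stripe on top along its +x, 58 mm across, 28 tall, 0.07 kg. Origin: centre of lower edge, 65 mm above the jar's bottom when shut. Two inner lugs at its +x, -x under the jar's. A sprung seal (12 N) makes it tight (0.3 N m). Yaw from the jar's +x starts 0 to 0.35 rad anticlockwise; free at about 60 deg; lifts off at 65 to 115; caught again past 120.
- jaw_pad: The moving jaw's blue pad with black rubber V faces, sprung on the carriage that the lever drives; origin moves with it along the clamp's y.
- mug: Bystander: off-white mug, 82 x 118 x 100 mm; origin at its underside.
- parts_tin: Bystander: green tin box, 71 x 109 x 28 mm; origin at its underside.
- cotton_reel: Bystander: wooden reel of thread, 35 mm wide, 42 mm tall; origin at its underside.
- pin_chest: Bystander: small beech chest with two drawers, 97 x 150 x 68 mm; origin at its underside.
There are look-alikes about, which are no part of the job. What is meant by the cap is not blue, and is the smaller of those in its own colour.

How it is judged:
On the way, in this order (a step that is already met when the one before it is completed fails the run):
1. the lever is set to the 60 degree mark and the jaw presses the jar, cap still on (value of joint clamp_lever between 0.94 and 1.155 rad and contact force between jaw_pad and jar above 8 N and z of cap in the frame of jar below 0.07 m and angle between the x axis of cap and the x axis of jar, either way round below 0.7 rad), for 0.2 s.
2. the cap is turned free of the jar's lugs before it is lifted (angle between the x axis of cap and the x axis of jar, either way round above 0.98 rad and z of cap in the frame of jar below 0.08 m and contact force between jaw_pad and jar above 8 N), for 0.05 s.
At the end, for the whole second after the job is handed in: Lever within 6 degrees of the 60 degree mark, jaw pressing the jar (over 8 N). Fingers hold the cap still and level (10 degrees), its lower edge 4-35 mm above the rim, centred within 12 mm, clear of the jar. The jar stands upright on the plate, its side moved under 18 mm (value of joint clamp_lever between 0.94 and 1.155 rad and contact force between jaw_pad and jar above 8 N and z of cap in the frame of jar_rim between 0.004 and 0.035 m and horizontal distance between cap and jar_rim below 0.012 m and angle between cap's own z axis and vertical below 0.17 rad and angle between the x axis of cap and the x axis of jar, either way round above 0.75 rad and contact force between the fingers and cap above 2 N and contact force between cap and jar below 0.05 N and linear speed of cap below 0.02 m/s and angle between jar's own z axis and vertical below 0.1 rad and height (world z) of jar below 0.02 m and distance of jar_side from where it was at the start of the episode below 0.018 m); the arm keeps its last pose, push and grip.
It fails at once if the lever is forced well past the mark (over 72 degrees) and cracks the glass (value of joint clamp_lever above 1.26 rad).
It fails at once if the jar is pulled up off the plate (height (world z) of jar above 0.025 m).
It fails at once if the jar is turned or dragged (distance of jar_side from where it was at the start of the episode above 0.02 m).
It fails at once if a bystander is moved (distance of any of mug, parts_tin, cotton_reel, pin_chest from where it was at the start of the episode above 0.03 m).
It also fails if it takes over 48 s, if anything falls off the work surface, if the arm or the gripper's body presses on something with over 40 N, if the wrist force passes 120 N, or if a joint passes its speed limit or range.

### The arm

A 6-joint arm with a two-finger parallel gripper is mounted at the origin on a cart in front of the work surface, level with it; the furniture and walls round the work are solid. World frame = base frame: x ahead of the robot, y to its left, z up, the work surface at z = 0. Lengths are in m, angles in rad, forces in N, time in s.
With the tool pointing down it reaches from about 0.375 to 0.925 m from the base axis. Payload 5.7 kg.
Tool frame: the origin (TCP) lies at the centre of the arm's flange, where the gripper is bolted on; the fingertips stand tip_extent ahead of it and the grasp point (between the pads) lies 163 mm ahead of it (tip_extent is the distance from the TCP to the fingertips, in m); z points along the fingers, y is the line along which they close (so a half turn about z gives the same grasp; the last joint's range is limited). The gripper opens to 88 mm and grips with 3 to 60 N. Pads are 20 mm wide; open, the fingers measure 115 mm over their backs; the gripper's body (75 mm by 178 mm) begins 61 mm behind the grasp point.
Start: joints at [-1.27, 0.359, 1.51, -0, 1.272, -0.115], TCP at [0.242, -0.549, 0.405] pointing down, gripper open.
Joint ranges: [-2.97, 2.97], [-1.01, 2.36], [0.21, 2.38], [-0.96, 4.11], [0.2, 2.71], [-2.98, 2.98]. Speed limits (rad/s): [2.39, 2.39, 3.14, 3.14, 3.14, 3.14].

### API

Orientations are given as a 3x3 rotation matrix whose columns are the frame's x, y, z axes.
In Python, from bench import * gives the robot as it stands.
- The arm moves only by the tool jog_arm, never from a script. Its argument "rows" is a list of rows, each an object with "gripper": the closure, from 0 (fully open) to 1 (shut); "delta_pos": the shift along the tool's x, y, z in units of 0.2 m (1.0 is 0.2 m), a list of three; "twist": the turn about the tool's z in units of pi/4 rad (1.0 is pi/4 rad). In form: [{"gripper": gripper, "delta_pos": [x, y, z], "twist": twist}, ...]. A call has 1 to 10 rows; each row is the pose to reach, as a shift and turn from the pose commanded when the call began, along the tool's axes at that moment; what a row does not reach only later rows make up. A row lasts 1/8 s, in which the tool goes at most 62.5 mm and 10.7 degrees, less where a joint would pass 70% of its speed; a pose out of reach is approached as far as the arm can. A call with a number of a shift or a turn outside -1 to 1 is refused whole. A call with a gripper value outside its range is refused whole. The fingers move at their own pace and stop on an object; "force" is the grip in N (left out, the last holds). Time passes only in rows, so rows that repeat a pose let the fingers close. It gives the time, the measured TCP pose, the force, the opening and the grip force at its end, in the units of the state.
- state(): the state, without advancing time (a new reading comes with each control period).
- capture(name): name is "scene" or "side" or "wrist"; returns the picture (480x640x3 uint8, red, green, blue); there is no depth.
- camera_info(name): a dict with "fx", "fy", "cx", "cy" (pixels), "R" (3x3) and "t" (3): a world point X has camera coordinates R X + t. Camera axes: x right, y down, z forward; pixel columns grow to the right and rows downward; lengths in m; the calibration is good to about 2 mm. The wrist camera is an equidistant fisheye: a pixel r from the principal point sees the ray r / f radians off the axis. A picture is of the moment at which its call begins: read the wrist's pose just before it. camera_info takes no time and is no camera call; for the wrist camera it gives the pose at the moment of the call.
- job_done(): hands the job in; it is judged then, once.
The state is a dict: "time": time; "joint_pos": joint angles; "qvel": joint speeds; "joint_torque": joint torques, N m; "ee_pos": TCP position; "tool_rot": TCP orientation; "force": force on the tool from outside, world axes, zero at the start; "wrist_torque": the same for the moment, N m; "width": finger opening in m; "grip_force": force on a finger pad.
Only numpy, scipy, OpenCV 4.12 (cv2) and the standard library are available. Lean on these libraries where they do the work, as an engineer would, in place of code of your own. Each camera call takes 0.05 s, during which the arm holds its last target. There are 200 camera calls.

## Working session

There is one attempt and no reset: what is moved stays moved. The work goes in short steps, Python scripts to look and compute and a tool call to move; the robot and the scene stay as the last step left them, time stands still between calls to the robot, and variables do not carry over. Pictures are saved under pics/ and viewed, at most 10 in all, crops included, and the job is handed in when it is done.

Besides the shell and the picture viewer there is one more tool, called after "Request:" by a JSON object that holds its "op" and its "data". jog_arm: Moves the arm, as the interface text tells. Its arguments: {"type":"object","properties":{"rows":{"type":"array","items":{"type":"object","properties":{"gripper":{"type":"number"},"delta_pos":{"type":"array","items":{"type":"number"}},"twist":{"type":"number"}}}},"force":{"type":"number"}},"required":["rows"]}

```bash
mkdir -p pics
python3 - <<'E'
from bench import *
import cv2
s=state();print(s)
for n in("scene","side","wrist"):
    im=capture(n);cv2.imwrite(f"pics/{n}0.png",im[:,:,::-1]);print(n,camera_info(n))
E
```

```text
{'time': 0.0, 'joint_pos': array([-1.27007571e+00,  3.59485030e-01,  1.51141871e+00, -3.78258890e-07,
        1.27245621e+00, -1.15120788e-01]), 'qvel': array([-0.00040374,  0.00096782,  0.00090444, -0.00034104, -0.00205924,
       -0.00023889]), 'joint_torque': array([-7.21046617e-04, -5.15376484e+01, -2.70728230e+01,  6.73074089e-02,
        3.51020170e-02, -1.42982444e-04]), 'ee_pos': array([ 0.2422532 , -0.54853831,  0.4038264 ]), 'tool_rot': array([[ 9.14776759e-01,  4.03959412e-01, -5.23833768e-04],
       [ 4.03959700e-01, -9.14775225e-01,  1.68787924e-03],
       [ 2.02644553e-04, -1.75564044e-03, -9.99998438e-01]]), 'force': array([0.02367728, 0.60227702, 0.50169626]), 'wrist_torque': array([-0.03277149,  0.00939106, -0.06328489]), 'grip_force': 0.0, 'width': 0.08767016731429489}
scene {'fx': 445.65274887906173, 'fy': 445.65274887906173, 'cx': 322.0225826082743, 'cy': 238.5693987246172, 'R': array([[-0.4430325 , -0.89621357,  0.02287861],
       [-0.41173621,  0.18073518, -0.89320103],
       [ 0.79636392, -0.40513704, -0.44907514]]), 't': array([0.20977219, 0.29064627, 0.89614371])}
side {'fx': 514.9666782932399, 'fy': 514.9666782932399, 'cx': 324.10312095335763, 'cy': 240.40220638603935, 'R': array([[-0.95844548, -0.28503405,  0.0117414 ],
       [-0.12371141,  0.37819632, -0.91742195],
       [ 0.25705594, -0.88075146, -0.39774251]]), 't': array([0.46226387, 0.14215887, 1.08692857])}
wrist {'fx': 371.64829954431775, 'fy': 371.64829954431775, 'cx': 322.1893388233417, 'cy': 243.5812769284332, 'R': array([[ 0.40377932, -0.91485552, -0.00127751],
       [-0.87540085, -0.38677058,  0.28996875],
       [-0.26577362, -0.11596506, -0.95703526]]), 't': array([-0.59890597, -0.03600201,  0.39174623])}
```

View pics/scene0.png

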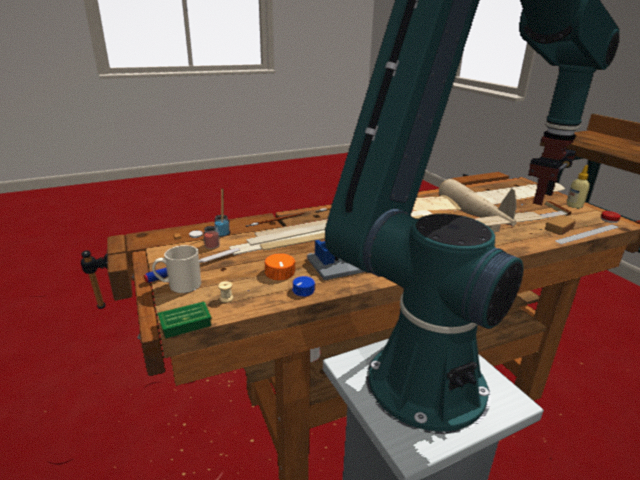

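View pics/side0.png

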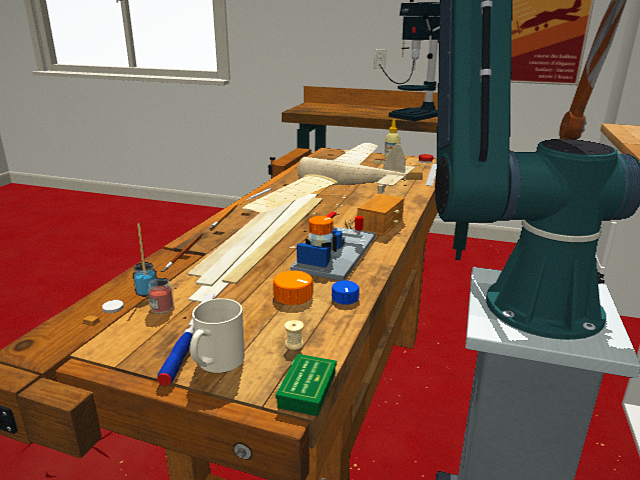

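The side view shows the jar with the orange cap at about (320,222) and the fixed blue jaw at (313,255). The red knob is at (360,222) and the chest at (380,210). The larger orange cap on the bench at (293,288) is a look-alike.

```bash
cat > h.py <<'E'
from bench import *
import cv2, numpy as np
def ray(n,uv,ci=None):
    c=ci or camera_info(n); R=np.array(c["R"]);t=np.array(c["t"])
    x=(uv[0]-c["cx"])/c["fx"];y=(uv[1]-c["cy"])/c["fy"]
    if n=="wrist":
        r=np.hypot(x,y); k=np.sin(r)/r if r>1e-9 else 1.; d=np.array([x*k,y*k,np.cos(r)])
    else: d=np.array([x,y,1.])
    d=R.T@d; return -R.T@t, d/np.linalg.norm(d)
def onz(n,uv,z,ci=None):
    o,d=ray(n,uv,ci); return o+d*(z-o[2])/d[2]
def meet(rays):
    A=np.zeros((3,3));b=np.zeros(3)
    for o,d in rays:
        P=np.eye(3)-np.outer(d,d);A+=P;b+=P@o
    X=np.linalg.solve(A,b); return X,[np.linalg.norm((np.eye(3)-np.outer(d,d))@(X-o)) for o,d in rays]
def tool(dw):  # world shift -> delta_pos units
    return np.array(state()["tool_rot"]).T@np.array(dw)/0.2
E
python3 - <<'E'
from h import *
for nm,uv,z in(("captop",(321,219),.108),("knobtop",(360,218),.088),("fixedjaw",(313,247),.063),("bigcap",(293,277),.03)):
    print(nm,onz("side",uv,z).round(3))
s=state();print(tool([0,0,1]))
E
```

```text
captop [ 0.516 -0.082  0.108]
knobtop [ 0.438 -0.17   0.088]
fixedjaw [ 0.514 -0.014  0.063]
bigcap [0.529 0.084 0.03 ]
[ 6.29648353e-04 -7.04471244e-03 -4.99999500e+00]
```

View pics/wrist0.png

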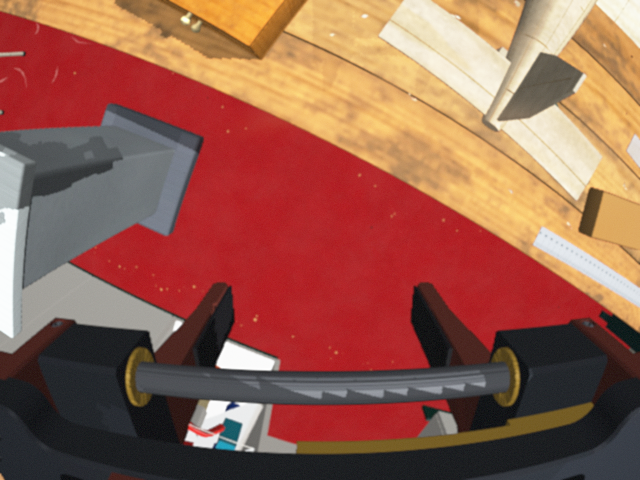

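The wrist view shows the chest at the top (240,30) but not the clamp yet, so I'll move above the clamp.

Request:
{"op": "jog_arm", "data": {"rows": [{"gripper":0,"delta_pos":[0.9,-0.78,0],"twist":0},{"gripper":0,"delta_pos":[0.9,-0.78,0],"twist":0},{"gripper":0,"delta_pos":[0.9,-0.78,0],"twist":0},{"gripper":0,"delta_pos":[0.9,-0.78,0],"twist":0}]}}

```text
time: 0.65
ee_pos: [0.3444, -0.3312, 0.4044]
tool_rot: [[0.915, 0.404, -0.0], [0.404, -0.915, 0.001], [0.0, -0.001, -1.0]]
force: [0.6, -0.2, 0.5]
width: 0.0878
grip_force: 0.0
```

Request:
{"op": "jog_arm", "data": {"rows": [{"gripper":0,"delta_pos":[0.9,-0.78,0],"twist":0},{"gripper":0,"delta_pos":[0.9,-0.78,0],"twist":0},{"gripper":0,"delta_pos":[0.9,-0.78,0],"twist":0},{"gripper":0,"delta_pos":[0.9,-0.78,0],"twist":0},{"gripper":0,"delta_pos":[0.9,-0.78,0],"twist":0}]}}

```text
time: 1.27
ee_pos: [0.4464, -0.1152, 0.4046]
tool_rot: [[0.913, 0.409, 0.0], [0.409, -0.913, 0.001], [0.0, -0.001, -1.0]]
force: [0.1, -1.3, -1.1]
width: 0.0878
grip_force: 0.0
```

Run:
```python
from h import *
import json
s=state();print(s["time"],s["ee_pos"],s["tool_rot"].round(3),s["joint_pos"].round(3))
c=camera_info("wrist");im=capture("wrist");cv2.imwrite("pics/w1.png",im[:,:,::-1])
json.dump({k:(v.tolist() if hasattr(v,"tolist") else v) for k,v in c.items()},open("w1.json","w"))
cv2.imwrite("pics/s1.png",capture("side")[:,:,::-1])
```

```text
1.275 [ 0.4463677  -0.11521484  0.40456167] [[ 0.913  0.409  0.   ]
 [ 0.409 -0.913  0.001]
 [ 0.    -0.001 -1.   ]] [-4.030e-01  1.570e-01  1.797e+00  1.000e-03  1.188e+00  7.470e-01]
```

View pics/w1.png

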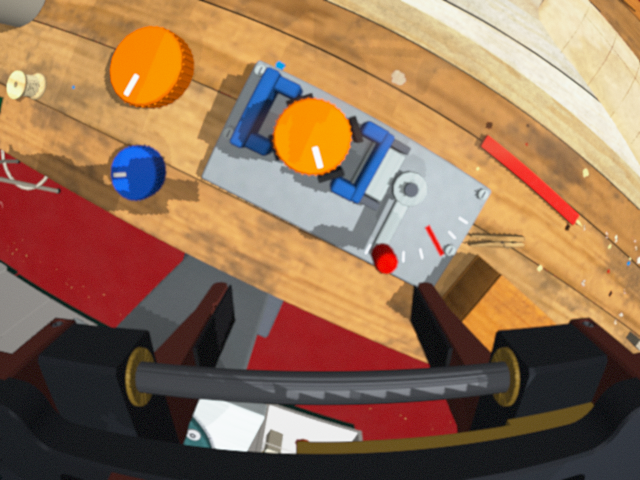

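The wrist view shows the cap centre at (313,135), with its stripe at (318,157). The pivot is at (408,189), the knob top near (386,262), the red line from (428,228) to (441,254) and the chest at (490,300).

Run:
```python
from h import *
import json
c=json.load(open("w1.json"))
w=cv2.imread("pics/w1.png");s=cv2.imread("pics/s1.png")
def blobs(im,lo,hi,amin):
    m=cv2.inRange(cv2.cvtColor(im,cv2.COLOR_BGR2HSV),lo,hi)
    n,l,st,ce=cv2.connectedComponentsWithStats(m)
    return [(st[i].tolist(),ce[i].round(1).tolist()) for i in range(1,n) if st[i][4]>amin]
print("w or",blobs(w,(8,200,150),(20,255,255),300));print("s or",blobs(s,(8,200,120),(20,255,255),100))
for lo,hi in(((0,180,80),(5,255,255)),((174,180,80),(180,255,255))):
    print("w red",[b for b in blobs(w,lo,hi,40) if b[1][1]<300]);print("s red",[b for b in blobs(s,lo,hi,30) if 300<b[1][0]<420 and b[1][1]<300])
f=lambda uv,z:onz("wrist",uv,z,c).round(4)
P=f((408,189),.045);C=f((313,135),.108);K=f((386,265),.085)
print("pivot",P,"cap",C,"knob",K)
for nm,uv in(("A",(262,62)),("B",(204,178)),("D",(494,190)),("ra",(428,228)),("rb",(441,254))):print(nm,f(uv,.015))
v=(C-P)[:2];print("pivot-cap",np.linalg.norm(v),np.degrees(np.arctan2(v[1],v[0])))
cv2.imwrite("pics/crop1.png",np.hstack([cv2.resize(s[190:280,270:400],None,fx=4,fy=4),cv2.resize(w[80:290,250:500],(429,360))])[:, :800])
```

```text
w or [([110, 26, 84, 82, 5209], [151.8, 66.4]), ([273, 97, 79, 78, 4429], [311.7, 135.5])]
s or [([309, 87, 27, 15, 174], [321.3, 93.5]), ([370, 91, 54, 18, 447], [398.1, 99.9]), ([433, 93, 30, 20, 169], [443.0, 103.6]), ([294, 102, 51, 11, 152], [324.0, 105.2]), ([272, 148, 37, 18, 244], [289.1, 156.8]), ([210, 164, 88, 58, 403], [251.4, 193.6]), ([359, 194, 45, 19, 465], [381.8, 203.0]), ([308, 216, 25, 19, 386], [320.3, 224.9]), ([149, 234, 52, 46, 456], [171.0, 263.1]), ([5, 268, 143, 99, 3419], [77.7, 322.9]), ([273, 271, 41, 34, 1140], [292.2, 287.3]), ([57, 359, 54, 20, 486], [79.8, 368.8]), ([132, 380, 28, 19, 201], [148.4, 387.5]), ([157, 387, 32, 19, 301], [176.6, 396.4]), ([215, 403, 91, 32, 1072], [256.0, 417.6])]
w red [([482, 136, 97, 89, 1558], [529.9, 179.0]), ([19, 162, 25, 14, 49], [30.9, 168.9]), ([11, 164, 16, 17, 42], [16.4, 173.1]), ([47, 179, 31, 19, 60], [60.7, 186.5]), ([77, 196, 107, 67, 312], [131.4, 228.6]), ([6, 217, 23, 17, 69], [18.5, 224.6]), ([86, 217, 15, 9, 41], [93.5, 221.1]), ([86, 220, 39, 37, 226], [107.7, 236.2]), ([427, 227, 16, 28, 100], [434.3, 240.3]), ([127, 231, 23, 20, 92], [137.0, 240.1]), ([73, 236, 18, 14, 62], [82.0, 243.1]), ([65, 245, 25, 20, 109], [75.8, 255.3]), ([373, 245, 24, 29, 500], [384.5, 259.1]), ([10, 246, 13, 11, 48], [14.7, 251.3]), ([17, 247, 17, 25, 76], [25.1, 259.2]), ([76, 265, 14, 16, 66], [82.0, 272.6]), ([57, 275, 18, 26, 98], [66.4, 287.8]), ([74, 285, 24, 23, 132], [86.9, 296.0]), ([101, 284, 29, 14, 82], [115.9, 289.5])]
s red [([355, 216, 8, 15, 96], [358.5, 222.6])]
w red [([8, 163, 35, 20, 279], [24.3, 172.8]), ([0, 180, 184, 148, 10755], [80.0, 250.9])]
s red []
pivot [ 0.506  -0.1761  0.045 ] cap [ 0.5151 -0.0765  0.108 ] knob [ 0.4402 -0.1781  0.085 ]
A [0.5621 0.0021 0.015 ]
B [0.4306 0.012  0.015 ]
D [ 0.5468 -0.2727  0.015 ]
ra [ 0.4773 -0.2231  0.015 ]
rb [ 0.4579 -0.2509  0.015 ]
pivot-cap 0.10001484889755122 84.77963836138777
```

View pics/crop1.png

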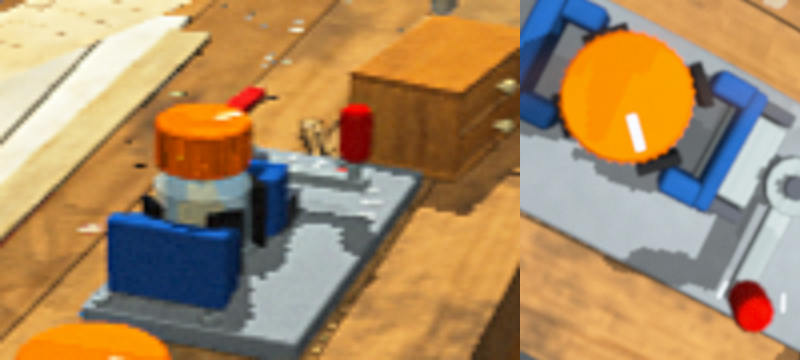

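Run:
```python
from h import *
import json
c=json.load(open("w1.json"))
T=lambda a,b:meet([ray("wrist",a,c),ray("side",b)])
print("knob ctr",T((384.5,259.1),(358.8,222.8)))
print("cap top",T((312.5,135.5),(320.8,219)))
print("knob top",T((386,265),(359,217.5)))
f=lambda uv,z:onz("wrist",uv,z,c).round(4)
for uv in((476,254),(440,285),(500,262)):print("chest",f(uv,.068))
for uv in((357.5,208.5),(397,223)):print("chest side",onz("side",uv,.068).round(3))
print("stripe",f((314,148),.108),f((322,167),.108))
for z in(.035,.041,.05,.055):print("piv",z,f((409,189),z))
print(state().get("tip_extent")); import bench; print([n for n in dir(bench) if n[0]!='_'])
```

```text
knob ctr (array([ 0.44198425, -0.17811646,  0.07168991]), [np.float64(0.0007529047177214172), np.float64(0.0007529047177212794)])
cap top (array([ 0.51464042, -0.07633755,  0.11037695]), [np.float64(3.3900834391431935e-05), np.float64(3.390083439145189e-05)])
knob top (array([ 0.44162679, -0.17708175,  0.08681502]), [np.float64(0.0009512887612111508), np.float64(0.0009512887612111127)])
chest [ 0.4812 -0.2599  0.068 ]
chest [ 0.4389 -0.2419  0.068 ]
chest [ 0.4848 -0.2889  0.068 ]
chest side [ 0.473 -0.292  0.068]
chest side [ 0.35  -0.216  0.068]
stripe [ 0.5065 -0.0811  0.108 ] [ 0.4959 -0.0923  0.108 ]
piv 0.035 [ 0.506  -0.1797  0.035 ]
piv 0.041 [ 0.5062 -0.1781  0.041 ]
piv 0.05 [ 0.5066 -0.1756  0.05  ]
piv 0.055 [ 0.5067 -0.1742  0.055 ]
None
['PlanningError', 'camera_info', 'capture', 'job_done', 'state', 'tip_extent']
```

Request:
{"op": "jog_arm", "data": {"rows": [{"gripper":0.45,"delta_pos":[-0.149,0.279,0.25],"twist":0.23},{"gripper":0.45,"delta_pos":[-0.149,0.279,0.3],"twist":0.5},{"gripper":0.45,"delta_pos":[-0.149,0.279,0.4],"twist":0.5},{"gripper":0.45,"delta_pos":[-0.149,0.279,0.4],"twist":0.5}], "force": 20}}

```text
time: 1.88
ee_pos: [0.4395, -0.1824, 0.3233]
tool_rot: [[1.0, 0.021, -0.003], [0.021, -1.0, 0.002], [-0.003, -0.002, -1.0]]
force: [0.2, -0.2, -0.1]
width: 0.0514
grip_force: 0.0
```

Run:
```python
from h import *
print(tip_extent)
s=state();print(s["time"],s["ee_pos"],s["tool_rot"].round(3),s["width"])
d=np.array([.442,-.178,.233])-s["ee_pos"];print(tool(d))
c=camera_info("wrist");w=capture("wrist")[:,:,::-1].copy()
m=cv2.inRange(cv2.cvtColor(w,cv2.COLOR_BGR2HSV),(0,180,80),(5,255,255))
n,l,st,ce=cv2.connectedComponentsWithStats(m)
for i in range(1,n):
    if st[i][4]>100:
        p=onz("wrist",ce[i],.072,c)
        if p[0]>.4 and p[1]<-.1: print(st[i],ce[i],p.round(4))
cv2.imwrite("pics/w2.png",w)
```

```text
0.182
1.875 [ 0.43953287 -0.18238828  0.32334306] [[ 1.     0.021 -0.003]
 [ 0.021 -1.     0.002]
 [-0.003 -0.002 -1.   ]] 0.0514149854700587
[ 0.01431922 -0.02086814  0.45170763]
[ 398   41  171   65 3044] [482.46944809  71.2631406 ] [ 0.5664 -0.2833  0.072 ]
[372 184  38  29 221] [390.52941176 198.39366516] [ 0.4785 -0.2248  0.072 ]
[ 299  232   32   40 1001] [315.07592408 252.18981019] [ 0.4414 -0.1773  0.072 ]
```

View pics/w2.png

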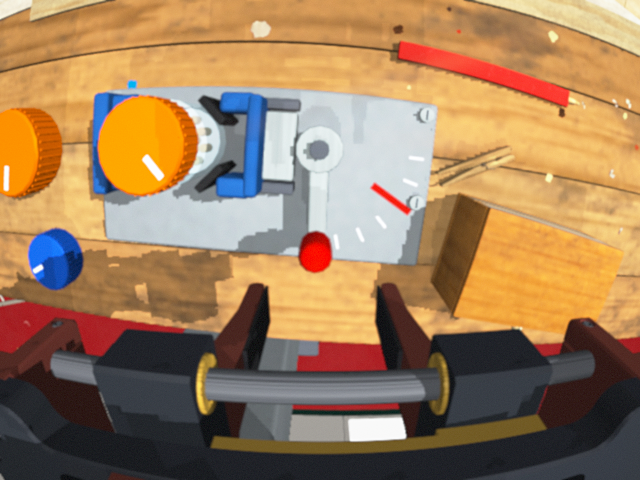

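The knob is at (315,252), between and ahead of the open fingers. The red line is at (373–409, 186–212) and there is free space out to the chest at (440,290). I'll descend and grip the knob.

Request:
{"op": "jog_arm", "data": {"rows": [{"gripper":0.45,"delta_pos":[0.01,-0.024,0.15],"twist":0.04},{"gripper":0.45,"delta_pos":[0.01,-0.024,0.32],"twist":0.04},{"gripper":0.45,"delta_pos":[0.01,-0.024,0.45],"twist":0.04},{"gripper":0.45,"delta_pos":[0.01,-0.024,0.45],"twist":0.04},{"gripper":0.9,"delta_pos":[0.01,-0.024,0.45],"twist":0.04},{"gripper":0.9,"delta_pos":[0.01,-0.024,0.45],"twist":0.04},{"gripper":0.9,"delta_pos":[0.01,-0.024,0.45],"twist":0.04}], "force": 20}}

```text
time: 2.8
ee_pos: [0.4432, -0.1766, 0.2356]
tool_rot: [[1.0, -0.008, 0.002], [-0.008, -1.0, -0.001], [0.002, 0.001, -1.0]]
force: [-1.9, -7.3, 1.5]
width: 0.022
grip_force: 5.9
```

Run:
```python
from h import *
s=state();print(s["time"],s["ee_pos"].round(4),s["tool_rot"].round(3),s["width"],s["grip_force"],s["force"],s["joint_pos"].round(3))
P=np.array([.507,-.179]);K=np.array([.4415,-.178])
v=K-P;r=.065;a0=np.arctan2(v[1],v[0])%(2*np.pi);print(np.degrees(a0),np.hypot(*v))
e=np.radians(236)
for i,k in enumerate(np.linspace(0,1,9)):
    a=a0+(e-a0)*k; q=P+r*np.array([np.cos(a),np.sin(a)])
    d=tool([*(q-K),0]); print(i,d.round(3),round(-(a-a0)/(np.pi/4),3))
```

```text
2.8 [ 0.4432 -0.1766  0.2356] [[ 1.    -0.008  0.002]
 [-0.008 -1.    -0.001]
 [ 0.002  0.001 -1.   ]] 0.021996680943781825 5.883000060388213 [-1.86753674 -7.30352899  1.53476817] [-0.524  0.421  1.949 -0.     0.769  1.055]
179.12532322887867 0.06550763314301625
0 [0.003 0.    0.   ] -0.0
1 [0.005 0.04  0.   ] -0.158
2 [0.012 0.08  0.   ] -0.316
3 [0.024 0.118 0.   ] -0.474
4 [0.041 0.155 0.   ] -0.632
5 [0.062 0.189 0.   ] -0.79
6 [0.087 0.221 0.   ] -0.948
7 [0.116 0.249 0.   ] -1.106
8 [0.148 0.273 0.001] -1.264
```

Request:
{"op": "jog_arm", "data": {"rows": [{"gripper":0.9,"delta_pos":[0.005,0.04,0],"twist":-0.158},{"gripper":0.9,"delta_pos":[0.012,0.08,0],"twist":-0.316},{"gripper":0.9,"delta_pos":[0.024,0.118,0],"twist":-0.474},{"gripper":0.9,"delta_pos":[0.041,0.155,0],"twist":-0.632},{"gripper":0.9,"delta_pos":[0.041,0.155,0],"twist":-0.632},{"gripper":0.9,"delta_pos":[0.041,0.155,0],"twist":-0.632}], "force": 30}}

```text
time: 3.55
ee_pos: [0.4507, -0.2077, 0.2356]
tool_rot: [[0.883, 0.469, 0.0], [0.469, -0.883, -0.001], [-0.0, 0.001, -1.0]]
force: [-3.3, -1.8, 5.8]
width: 0.0214
grip_force: 30.0
```

Run:
```python
from h import *
s=state();print(s["time"],s["ee_pos"].round(4),s["tool_rot"].round(3),s["width"],s["grip_force"],s["force"],s["joint_pos"].round(3))
P=np.array([.507,-.179]);T=s["ee_pos"]+s["tool_rot"]@[0,0,.163];print("grasp",T)
v=T[:2]-P;print("ang",np.degrees(np.arctan2(v[1],v[0]))%360,np.hypot(*v))
# commanded pose: index 4
a4=np.radians(179.125+(236-179.125)/2);q4=P+.065*np.array([np.cos(a4),np.sin(a4)])
for i in range(5,10):
    a=np.radians(179.125+(236-179.125)*i/8);q=P+.065*np.array([np.cos(a),np.sin(a)])
    print(i,np.degrees(a),tool([*(q-q4),0]).round(3),-(a-a4)/(np.pi/4))
cv2.imwrite("pics/w3.png",capture("wrist")[:,:,::-1])
```

```text
3.55 [ 0.4507 -0.2077  0.2356] [[ 0.883  0.469  0.   ]
 [ 0.469 -0.883 -0.001]
 [-0.     0.001 -1.   ]] 0.021431052850026094 30.00100668927189 [-3.31428097 -1.79800135  5.84855792] [-5.710e-01  4.410e-01  1.907e+00 -1.000e-03  7.920e-01  5.120e-01]
grasp [ 0.450719   -0.20785639  0.07256897]
ang 207.14511745511112 0.06324746256858921
5 214.67187500000003 [0.002 0.04  0.   ] -0.15798611111111138
6 221.78125 [0.009 0.08  0.   ] -0.3159722222222222
7 228.89062500000003 [0.021 0.118 0.   ] -0.4739583333333336
8 236.00000000000003 [0.038 0.155 0.   ] -0.631944444444445
9 243.109375 [0.059 0.189 0.   ] -0.7899305555555552
```

View pics/w3.png

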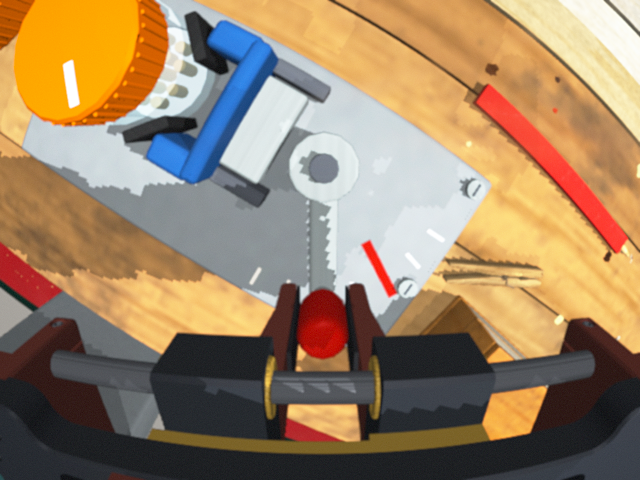

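The knob is held and the lever follows at about 30°. The hub is at (323,167) and the red line runs from (366,243) to (392,295). I'll carry on to the mark.

Request:
{"op": "jog_arm", "data": {"rows": [{"gripper":0.9,"delta_pos":[0.002,0.04,0],"twist":-0.158},{"gripper":0.9,"delta_pos":[0.009,0.08,0],"twist":-0.316},{"gripper":0.9,"delta_pos":[0.021,0.118,0],"twist":-0.474},{"gripper":0.9,"delta_pos":[0.038,0.155,0],"twist":-0.632},{"gripper":0.9,"delta_pos":[0.038,0.155,0],"twist":-0.632},{"gripper":0.9,"delta_pos":[0.038,0.155,0],"twist":-0.632}]}}

```text
time: 4.35
ee_pos: [0.4716, -0.2312, 0.2356]
tool_rot: [[0.553, 0.833, -0.001], [0.833, -0.553, -0.0], [-0.001, -0.0, -1.0]]
force: [-4.6, -0.7, 7.7]
width: 0.021
grip_force: 30.0
```

Run:
```python
from h import *
s=state();P=np.array([.507,-.179]);T=s["ee_pos"]+s["tool_rot"]@[0,0,.163];print("grasp",T)
v=T[:2]-P;print("ang",np.degrees(np.arctan2(v[1],v[0]))%360,np.hypot(*v),s["force"],s["width"])
w=capture("wrist")[:,:,::-1].copy();c=camera_info("wrist")
m=cv2.inRange(cv2.cvtColor(w,cv2.COLOR_BGR2HSV),(0,180,80),(5,255,255))
n,l,st,ce=cv2.connectedComponentsWithStats(m)
for i in range(1,n):
    if st[i][4]>60:print(st[i],ce[i].round(1),onz("wrist",ce[i],.015,c).round(4))
cv2.imwrite("pics/w4.png",w)
```

```text
grasp [ 0.47143803 -0.23127541  0.07256191]
ang 235.77328684769782 0.06322477602820405 [-4.59720313 -0.74086108  7.70181644] 0.02101806300206704
[ 0 98 19 43 61] [  9.1 121.2] [ 0.3485 -0.0206  0.015 ]
[ 482  172   70  186 4101] [518.8 261.2] [ 0.5786 -0.2945  0.015 ]
[ 97 279  61  82 157] [125.4 319.3] [ 0.3391 -0.1864  0.015 ]
[ 298  290   50   70 2634] [322.4 325.6] [ 0.4519 -0.2598  0.015 ]
[114 327  23  23 110] [126.4 336.5] [ 0.3292 -0.1965  0.015 ]
[112 339  23  20 113] [124.1 347.3] [ 0.3202 -0.2019  0.015 ]
[106 399   9  22  95] [110.6 408.9] [ 0.2563 -0.2379  0.015 ]
```

View pics/w4.png

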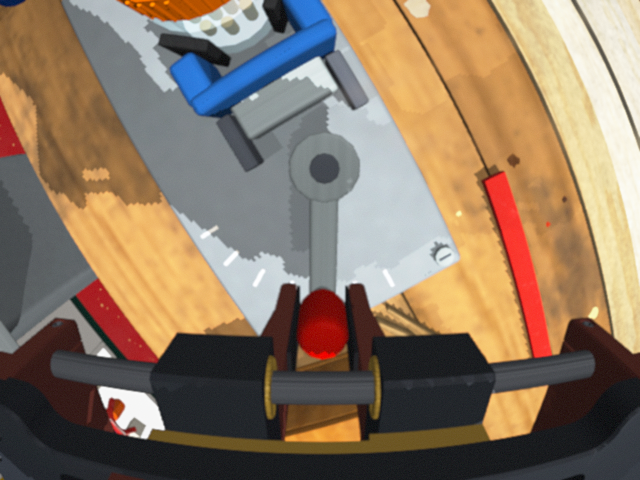

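Run:
```python
from h import *
import json
c=camera_info("wrist")
w=cv2.imread("pics/w4.png")
for nm in ("w4",):
  hsv=cv2.cvtColor(w,cv2.COLOR_BGR2HSV)
  m=((hsv[:,:,1]<45)&(hsv[:,:,2]>205)).astype(np.uint8); m[:200]=0;m[320:]=0;m[:,:180]=0;m[:,460:]=0
  n,l,st,ce=cv2.connectedComponentsWithStats(m)
  for i in range(1,n):
    if st[i][4]>12:
        p=onz("wrist",ce[i],.015,c)
        for P in([.507,-.179],[.5065,-.1815]):
            v=p[:2]-P;print(st[i],ce[i].round(1),p.round(4),np.degrees(np.arctan2(v[1],v[0]))%360,np.hypot(*v))
for q in(.035,.041,.05):print(onz("wrist",(323.5,167),q,c))
c1=json.load(open("w1.json"))
for P in([.507,-.179],[.5065,-.1815]):
  for uv in ((428,228),(434.3,240.3),(441,254)):
    v=onz("wrist",uv,.015,c1)[:2]-P;print(np.degrees(np.arctan2(v[1],v[0]))%360)
```

```text
[ 336  200  124  108 9225] [389.8 244.9] [ 0.5128 -0.2377  0.015 ] 275.6246135342565 0.05901235421303001
[ 336  200  124  108 9225] [389.8 244.9] [ 0.5128 -0.2377  0.015 ] 276.3766715749383 0.05657826979311549
[ 180  215  129  105 4295] [245.3 273.9] [ 0.4328 -0.2062  0.015 ] 200.11208096096894 0.0789666718908475
[ 180  215  129  105 4295] [245.3 273.9] [ 0.4328 -0.2062  0.015 ] 198.50690920469543 0.07766799441023545
[ 0.50640938 -0.17857913  0.035     ]
[ 0.50669012 -0.17812325  0.041     ]
[ 0.50711123 -0.17743943  0.05      ]
236.09611466139637
235.931264395716
235.6886343267564
234.99228739254255
235.08362522922704
235.01462016039798
```

Both views put the lever on the mark, because the red line is now hidden under it. I'll release the knob and rise.

Request:
{"op": "jog_arm", "data": {"rows": [{"gripper":0.5,"delta_pos":[0,0,0],"twist":0},{"gripper":0.5,"delta_pos":[0,0,0],"twist":0},{"gripper":0.5,"delta_pos":[0,0,-0.1],"twist":0},{"gripper":0.5,"delta_pos":[0,0,-0.35],"twist":0},{"gripper":0.3,"delta_pos":[0,0,-0.5],"twist":0},{"gripper":0,"delta_pos":[0,0,-0.7],"twist":0},{"gripper":0,"delta_pos":[0,0,-0.7],"twist":0}]}}

```text
time: 5.28
ee_pos: [0.4731, -0.2318, 0.3777]
tool_rot: [[0.553, 0.833, 0.006], [0.833, -0.553, -0.004], [0.0, 0.007, -1.0]]
force: [-0.3, 0.1, 0.2]
width: 0.0704
grip_force: 0.0
```

Run:
```python
from h import *
s=state();print(s["time"],s["ee_pos"],s["width"],s["joint_pos"].round(2))
c=camera_info("wrist");w=capture("wrist")[:,:,::-1].copy();S=capture("side")[:,:,::-1].copy()
cv2.imwrite("pics/w5.png",w);cv2.imwrite("pics/s5.png",S)
def B(im,lo,hi,a):
    m=cv2.inRange(cv2.cvtColor(im,cv2.COLOR_BGR2HSV),lo,hi);n,l,st,ce=cv2.connectedComponentsWithStats(m)
    return [(st[i],ce[i].round(1)) for i in range(1,n) if st[i][4]>a]
for b in B(w,(8,200,150),(20,255,255),800):print("or",b,onz("wrist",b[1],.108,c))
for b in B(w,(0,180,80),(5,255,255),80):print("red",b,onz("wrist",b[1],.072,c).round(4),onz("wrist",b[1],.015,c).round(4))
print([b for b in B(S,(8,200,120),(20,255,255),200) if 280<b[1][0]<340 and 210<b[1][1]<240])
```

```text
5.275 [ 0.47311139 -0.23175057  0.37770568] 0.07040297014946288 [-0.59  0.28  1.7   0.    1.15 -0.  ]
or (array([ 201,    0,   85,   71, 4673], dtype=int32), array([243.7,  32.2])) [ 0.51418927 -0.07671605  0.108     ]
red (array([610,   0,  30,  29, 349], dtype=int32), array([624.9,   8. ])) [ 0.8589 -0.2016  0.072 ] [ 0.927  -0.2088  0.015 ]
red (array([ 52,  29,  44,  85, 146], dtype=int32), array([73., 71.])) [0.3753 0.0156 0.072 ] [0.3472 0.0517 0.015 ]
red (array([ 419,  157,   66,  142, 2192], dtype=int32), array([452. , 225.7])) [ 0.5683 -0.2856  0.072 ] [ 0.5786 -0.3095  0.015 ]
red (array([305, 222,  25,  32, 614], dtype=int32), array([317.4, 237.7])) [ 0.4697 -0.2325  0.072 ] [ 0.4603 -0.2458  0.015 ]
red (array([175, 245,  30,  48,  93], dtype=int32), array([190.1, 270. ])) [ 0.3626 -0.1955  0.072 ] [ 0.3319 -0.2015  0.015 ]
red (array([105, 281,  24,  22,  95], dtype=int32), array([116.8, 289.9])) [ 0.2844 -0.1695  0.072 ] [ 0.2382 -0.1703  0.015 ]
red (array([198, 289,  20,  23,  83], dtype=int32), array([208. , 300.1])) [ 0.358  -0.2263  0.072 ] [ 0.3264 -0.2384  0.015 ]
red (array([224, 405,  19,  16,  91], dtype=int32), array([232.7, 412.3])) [ 0.2914 -0.3397  0.072 ] [ 0.2465 -0.3744  0.015 ]
red (array([250, 405,  78,  47, 222], dtype=int32), array([289. , 433.1])) [ 0.3239 -0.3949  0.072 ] [ 0.2855 -0.4406  0.015 ]
[(array([308, 216,  25,  19, 395], dtype=int32), array([319.9, 225. ]))]
```

View pics/w5.png

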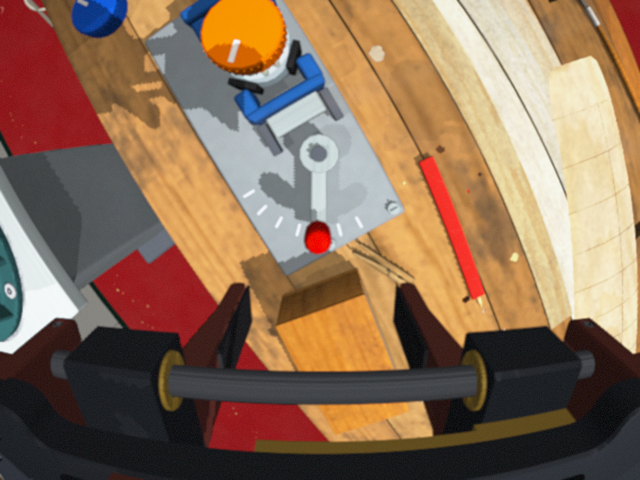

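The lever is on the mark, with its knob at (317,238) between the 45° and 75° ticks. I'll move over the cap.

Request:
{"op": "jog_arm", "data": {"rows": [{"gripper":0,"delta_pos":[0.77,-0.27,0],"twist":0},{"gripper":0,"delta_pos":[0.77,-0.27,0.09],"twist":0},{"gripper":0,"delta_pos":[0.77,-0.27,0.09],"twist":0},{"gripper":0,"delta_pos":[0.77,-0.27,0.09],"twist":0},{"gripper":0,"delta_pos":[0.77,-0.27,0.09],"twist":0}]}}

```text
time: 6.0
ee_pos: [0.5119, -0.0732, 0.3556]
tool_rot: [[0.553, 0.833, -0.002], [0.833, -0.553, 0.0], [-0.001, -0.002, -1.0]]
force: [0.3, 0.3, -0.4]
width: 0.0879
grip_force: 0.0
```

Run:
```python
from h import *
s=state();print(s["time"],s["ee_pos"],s["tool_rot"].round(3),s["width"])
c=camera_info("wrist");w=capture("wrist")[:,:,::-1].copy();cv2.imwrite("pics/w6.png",w)
m=cv2.inRange(cv2.cvtColor(w,cv2.COLOR_BGR2HSV),(8,200,150),(20,255,255))
m=cv2.morphologyEx(m,cv2.MORPH_CLOSE,np.ones((9,9)))
n,l,st,ce=cv2.connectedComponentsWithStats(m)
for i in range(1,n):
    if st[i][4]>2000:
        print(st[i],ce[i])
        k=(l==i).astype(np.uint8);cn=max(cv2.findContours(k,0,1)[0],key=len);e=cv2.fitEllipse(cn);print(e,onz("wrist",e[0],.108,c))
        hsv=cv2.cvtColor(w,cv2.COLOR_BGR2HSV);sm=(k>0)&(hsv[:,:,1]<120)&(hsv[:,:,2]>180)
        ys,xs=np.nonzero(sm);print("stripe",len(xs),xs.mean(),ys.mean(),onz("wrist",(xs.mean(),ys.mean()),.108,c)) if len(xs) else 0
```

```text
6.0 [ 0.5118779  -0.07316223  0.35559934] [[ 0.553  0.833 -0.002]
 [ 0.833 -0.553  0.   ]
 [-0.001 -0.002 -1.   ]] 0.08787169799122235
[ 160    0  103   96 7808] [210.86859631  47.43417008]
((210.87667846679688, 47.28617858886719), (95.63971710205078, 102.66517639160156), 74.55593872070312) [0.52919574 0.07985792 0.108     ]
stripe 62 179.20967741935485 55.483870967741936 [0.50975713 0.08915433 0.108     ]
[ 283  211   88   86 5858] [326.8402185  253.44895869]
((326.8355712890625, 253.47059631347656), (83.41874694824219, 87.53861999511719), 87.87023162841797) [ 0.51519322 -0.07157674  0.108     ]
stripe 183 319.6885245901639 279.3825136612022 [ 0.50128546 -0.08410235  0.108     ]
```

View pics/w6.png

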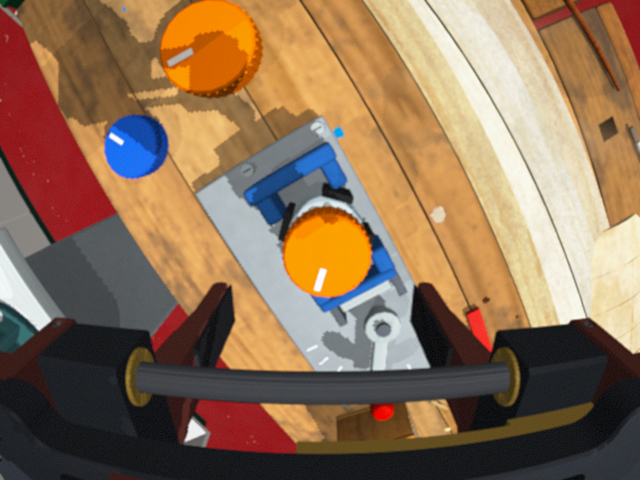

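The wrist view shows the cap centred at (327,254) with its stripe at (320,279), and the lever on the mark. That is my tenth picture, so from here I'll work by numbers. I'll descend and grip the cap.

Request:
{"op": "jog_arm", "data": {"rows": [{"gripper":0,"delta_pos":[0.008,0.01,0.15],"twist":0},{"gripper":0,"delta_pos":[0.008,0.01,0.3],"twist":0},{"gripper":0,"delta_pos":[0.008,0.01,0.43],"twist":0},{"gripper":0,"delta_pos":[0.008,0.01,0.487],"twist":0},{"gripper":0,"delta_pos":[0.008,0.01,0.487],"twist":0},{"gripper":0,"delta_pos":[0.008,0.01,0.487],"twist":0}], "force": 10}}

```text
time: 6.8
ee_pos: [0.5152, -0.0733, 0.2601]
tool_rot: [[0.554, 0.833, 0.001], [0.833, -0.554, -0.0], [0.0, 0.001, -1.0]]
force: [-0.2, -0.5, -0.6]
width: 0.0879
grip_force: 0.0
```

Request:
{"op": "jog_arm", "data": {"rows": [{"gripper":0.6,"delta_pos":[0,0,0],"twist":0},{"gripper":0.6,"delta_pos":[0,0,0],"twist":0},{"gripper":0.6,"delta_pos":[0,0,0],"twist":0}], "force": 10}}

```text
time: 7.18
ee_pos: [0.5149, -0.0727, 0.2596]
tool_rot: [[0.553, 0.833, 0.001], [0.833, -0.553, -0.0], [0.0, 0.001, -1.0]]
force: [0.7, 0.7, 0.2]
width: 0.061
grip_force: 0.0
```

Request:
{"op": "jog_arm", "data": {"rows": [{"gripper":0.6,"delta_pos":[0,0,0],"twist":0},{"gripper":0.6,"delta_pos":[0,0,0],"twist":0}], "force": 45}}

```text
time: 7.42
ee_pos: [0.5149, -0.0727, 0.2595]
tool_rot: [[0.553, 0.833, 0.0], [0.833, -0.553, 0.0], [0.0, 0.0, -1.0]]
force: [-0.3, 1.0, 3.5]
width: 0.0566
grip_force: 45.0
```

Run:
```python
from h import *
s=state();print(s["time"],s["width"],s["grip_force"],s["force"],s["wrist_torque"],s["ee_pos"])
```

```text
7.425 0.056551846920001474 45.00050140544772 [-0.33977759  1.04127824  3.4915865 ] [0.03850737 0.00090084 0.02992736] [ 0.51487208 -0.07272498  0.25948121]
```

Request:
{"op": "jog_arm", "data": {"rows": [{"gripper":0.7,"delta_pos":[0,0,0],"twist":-0.15},{"gripper":0.7,"delta_pos":[0,0,0],"twist":-0.3},{"gripper":0.7,"delta_pos":[0,0,0],"twist":-0.45},{"gripper":0.7,"delta_pos":[0,0,0],"twist":-0.6},{"gripper":0.7,"delta_pos":[0,0,0],"twist":-0.7},{"gripper":0.7,"delta_pos":[0,0,0],"twist":-0.7}]}}

```text
time: 8.18
ee_pos: [0.5149, -0.0728, 0.2595]
tool_rot: [[0.037, 0.999, 0.0], [0.999, -0.037, 0.0], [0.0, 0.0, -1.0]]
force: [-1.1, 0.7, 4.0]
width: 0.0568
grip_force: 45.0
```

```bash
cat > cap.py <<'E'
from h import *
s=state();print(s["time"],s["width"],s["grip_force"],s["force"].round(2),s["wrist_torque"].round(3),s["ee_pos"].round(4),np.degrees(np.arctan2(s["tool_rot"][1,0],s["tool_rot"][0,0])),s["joint_pos"].round(2))
def stripe(n,ctr,z,rad=.025):
    c=camera_info(n);w=capture(n);h=cv2.cvtColor(w,cv2.COLOR_RGB2HSV)
    ys,xs=np.nonzero((h[:,:,1]<120)&(h[:,:,2]>180));o=np.array([onz(n,(x,y),z,c) for x,y in zip(xs,ys) if abs(x-320)<140 and 180<y<400 or n=="side" and abs(x-320)<30 and 190<y<250])
    if len(o)==0: return None
    k=np.hypot(*(o[:,:2]-ctr).T)<rad;p=o[k][:,:2].mean(0) if k.sum() else None
    return k.sum(),p,(np.degrees(np.arctan2(*(p-ctr)[::-1]))%360 if p is not None else None)
E
python3 - <<'E'
from cap import *
for n in("wrist","side"):print(n,stripe(n,s["ee_pos"][:2],.108))
E
```

```text
8.175 0.056834201180639365 45.00050213187933 [-1.1   0.69  3.97] [0.062 0.011 0.155] [ 0.5149 -0.0728  0.2595] 87.86963688826947 [-0.27  0.43  1.84  0.    0.88 -0.24]
wrist (np.int64(201), array([ 0.5101211 , -0.08602876]), np.float64(250.24693326874905))
side (np.int64(3), array([ 0.5133223 , -0.09041043]), np.float64(264.94924865404283))
```

Request:
{"op": "jog_arm", "data": {"rows": [{"gripper":0.7,"delta_pos":[0,0,0],"twist":-0.12},{"gripper":0.7,"delta_pos":[0,0,0],"twist":-0.24},{"gripper":0.7,"delta_pos":[0,0,0],"twist":-0.36},{"gripper":0.7,"delta_pos":[0,0,0],"twist":-0.36}]}}

```text
time: 8.78
ee_pos: [0.515, -0.0728, 0.2596]
tool_rot: [[-0.243, 0.97, 0.001], [0.97, 0.243, -0.0], [-0.0, 0.001, -1.0]]
force: [-0.9, 1.0, 5.6]
width: 0.0564
grip_force: 45.0
```

Run:
```python
from cap import *
for n in("wrist",):print(n,stripe(n,s["ee_pos"][:2],.108))
```

```text
8.775 0.056364892367550136 45.00116885639727 [-0.91  1.    5.65] [0.09  0.071 0.171] [ 0.515  -0.0728  0.2596] 104.08928544962065 [-0.27  0.43  1.84  0.    0.88 -0.52]
wrist (np.int64(202), array([ 0.51417011, -0.08681489]), np.float64(266.6856201511538))
```

Request:
{"op": "jog_arm", "data": {"rows": [{"gripper":0.7,"delta_pos":[0,0,0],"twist":-0.1},{"gripper":0.7,"delta_pos":[0,0,0],"twist":-0.2},{"gripper":0.7,"delta_pos":[0,0,0],"twist":-0.2}]}}

```text
time: 9.2
ee_pos: [0.5152, -0.0728, 0.26]
tool_rot: [[-0.392, 0.92, 0.001], [0.92, 0.392, -0.0], [-0.001, 0.001, -1.0]]
force: [-1.5, 0.1, 8.6]
width: 0.0565
grip_force: 45.0
```

Run:
```python
from cap import *
for n in("wrist",):print(n,stripe(n,s["ee_pos"][:2],.108))
```

```text
9.2 0.05648172117121986 45.00188349746168 [-1.55  0.06  8.57] [0.095 0.1   0.062] [ 0.5152 -0.0728  0.26  ] 113.07423877586497 [-0.27  0.43  1.84  0.    0.88 -0.68]
wrist (np.int64(211), array([ 0.51664265, -0.08697251]), np.float64(275.9763883370994))
```

The torque has dropped and the seal is now pushing the cap up, so the lugs are coming free. I'll turn a little more for margin, then check.

Request:
{"op": "jog_arm", "data": {"rows": [{"gripper":0.7,"delta_pos":[0,0,0],"twist":-0.1},{"gripper":0.7,"delta_pos":[0,0,0],"twist":-0.22},{"gripper":0.7,"delta_pos":[0,0,0],"twist":-0.22}]}}

```text
time: 9.62
ee_pos: [0.5151, -0.0728, 0.2601]
tool_rot: [[-0.544, 0.839, 0.001], [0.839, 0.544, -0.0], [-0.001, 0.001, -1.0]]
force: [-0.4, 1.6, 11.4]
width: 0.0565
grip_force: 45.0
```

Run:
```python
from cap import *
for n in("wrist",):print(n,stripe(n,s["ee_pos"][:2],.108))
```

```text
9.625 0.056508252410778594 45.00197185669094 [-0.39  1.63 11.37] [0.125 0.225 0.104] [ 0.5151 -0.0728  0.2601] 122.98373773706719 [-0.27  0.43  1.84  0.    0.88 -0.85]
wrist (np.int64(218), array([ 0.51896103, -0.08636604]), np.float64(285.9453690254773))
```

The upward force is now close to the 12 N seal force, so the cap is held only by the gripper. I'll do a small test lift.

Request:
{"op": "jog_arm", "data": {"rows": [{"gripper":0.7,"delta_pos":[0,0,-0.01],"twist":0},{"gripper":0.7,"delta_pos":[0,0,-0.02],"twist":0},{"gripper":0.7,"delta_pos":[0,0,-0.03],"twist":0},{"gripper":0.7,"delta_pos":[0,0,-0.03],"twist":0}]}}

```text
time: 10.18
ee_pos: [0.5147, -0.0728, 0.2651]
tool_rot: [[-0.544, 0.839, -0.0], [0.839, 0.544, 0.0], [0.0, -0.0, -1.0]]
force: [0.1, 0.4, -1.3]
width: 0.0566
grip_force: 45.0
```

Request:
{"op": "jog_arm", "data": {"rows": [{"gripper":0.7,"delta_pos":[0,0,-0.03],"twist":0},{"gripper":0.7,"delta_pos":[0,0,-0.06],"twist":0},{"gripper":0.7,"delta_pos":[0,0,-0.1],"twist":0},{"gripper":0.7,"delta_pos":[0,0,-0.14],"twist":0},{"gripper":0.7,"delta_pos":[0,0,-0.14],"twist":0},{"gripper":0.7,"delta_pos":[0,0,-0.14],"twist":0},{"gripper":0.7,"delta_pos":[0,0,-0.14],"twist":0}]}}

```text
time: 11.05
ee_pos: [0.5146, -0.0727, 0.293]
tool_rot: [[-0.545, 0.839, -0.001], [0.839, 0.545, 0.0], [0.001, -0.0, -1.0]]
force: [0.3, 0.9, -0.7]
width: 0.0565
grip_force: 45.0
```

Run:
```python
from cap import *
print(stripe("wrist",s["ee_pos"][:2],.142))
S=capture("side");cv2.imwrite("pics/s9.png",S[:,:,::-1])
m=cv2.inRange(cv2.cvtColor(S,cv2.COLOR_RGB2HSV),(8,200,100),(20,255,255));m[:, :290]=0;m[:,350:]=0;m[:190]=0;m[250:]=0
n,l,st,ce=cv2.connectedComponentsWithStats(m);print([(st[i],ce[i]) for i in range(1,n) if st[i][4]>20])
# expected side pixels of cap lower edge/top and rim at measured centre
c=camera_info("side")
for z in(.099,.114,.142):
    X=np.array(c["R"])@[*s["ee_pos"][:2],z]+c["t"];print(z,c["fx"]*X[0]/X[2]+c["cx"],c["fy"]*X[1]/X[2]+c["cy"])
```

```text
11.05 0.056488086922797345 44.99972652643919 [ 0.28  0.86 -0.75] [-0.032 -0.124 -0.042] [ 0.5146 -0.0727  0.293 ] 123.00352387248292 [-0.27  0.38  1.81  0.    0.96 -0.85]
(np.int64(210), array([ 0.51788414, -0.08560671]), np.float64(284.28705591548476))
[(array([310, 203,  23,  19, 386], dtype=int32), array([320.77202073, 212.31865285]))]
0.099 320.3507067694186 223.91026327539583
0.114 320.405886877432 218.106196998351
0.142 320.5103257275658 207.120897587052
```

```bash
python3 -c "
from bench import *
print(job_done())"
```

```text
the job is handed in; nothing more can be done
None
```

I handed the job in at about 11 s. The lever is at the 60° mark and the cap was turned free (about 66°) and lifted straight. It is held level about 15 mm above the jar's mouth. The judge returned no verdict, and I didn't re-check the lever or jar position after the lift.

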